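# Isolate the tessera grinder

### The arm

A 6-joint arm with a two-finger parallel gripper is mounted at the origin on the work surface. World frame = base frame: x ahead of the robot, y to its left, z up, the work surface at z = 0. Lengths are in m, angles in rad, forces in N, time in s.
With the tool pointing down it reaches from about 0.275 to 0.875 m from the base axis. Payload 12.5 kg.
Tool frame: the origin (TCP) lies midway between the tips of the shut fingers; the grasp point (between the pads) lies 19 mm behind it; z points along the fingers, y is the line along which they close (so a half turn about z gives the same grasp; the last joint's range is limited). The gripper opens to 85 mm and grips with 20 to 120 N. Pads are 22 mm wide; open, the fingers measure 114 mm over their backs; the gripper's body (76 mm by 85 mm) begins 54 mm behind the grasp point. The pads swing forward as they close: fully open they stand 13 mm farther back than shut.
Start: joints at [1.092, 0.351, 1.652, -0, 1.139, -0.085], TCP at [0.211, 0.508, 0.231] pointing down, gripper open.
Joint ranges: [-2.75, 2.75], [-0.79, 2.1], [0.01, 2.65], [-1.57, 4.71], [0.07, 3.14], [-2.87, 2.87]. Speed limits (rad/s): [2.22, 2.22, 2.79, 3.14, 3.14, 3.14].

### API

Orientations are given as a rotation vector (axis times angle).
In Python, from cell import bot, vision, job gives the robot as it stands.
- The arm moves only by the tool drive_tool, never from a script. Its argument "commands" is a list of rows, each an object of numbers: "gripper": the opening, from 0 (shut) to 1 (fully open); "tx", "ty", "tz": the shift along the tool's x, y, z in cm; "ax", "ay", "az": the turn, a rotation vector about the tool's x, y, z in degrees. A call has 1 to 5 rows; each row is the pose to reach, as a shift and turn from the pose commanded when the call began, along the tool's axes at that moment; what a row does not reach only later rows make up. A row lasts 1/12 s, in which the tool goes at most 41.7 mm and 7.16 degrees, less where a joint would pass 70% of its speed; a pose out of reach is approached as far as the arm can. A call with a gripper value outside its range is refused whole. The fingers move at their own pace and stop on an object; "grip_force" is the grip in N (left out, the last holds). Time passes only in rows, so rows that repeat a pose let the fingers close. It gives the time, the measured TCP pose, the force, the opening and the grip force at its end, in the units of the state.
- bot.read_state(): the state, without advancing time (a new reading comes with each control period).
- vision.read_camera(name): name is "scene" or "side" or "wrist"; returns (picture, depth): 420x560x3 uint8, red, green, blue; 420x560 float32, m along the optical axis (not along the pixel's ray), 0 where there is no reading.
- vision.get_calibration(name): a dict with "intrinsics" (3x3 intrinsics, pixels), "world_from_camera" (4x4, takes a point from camera to world coordinates); the wrist camera has in their place "T_tool_cam" (4x4, takes a point from camera to tool coordinates, whose origin is the TCP and whose axes are the flange's). Camera axes: x right, y down, z forward; pixel columns grow to the right and rows downward; lengths in m; the calibration is good to about 2 mm. A picture is of the moment at which its call begins: read the wrist's pose just before it. get_calibration takes no time and is no camera call.
- job.finish_job(): hands the job in; it is judged then, once.
Trained networks look in the newest picture that a camera, given by its name, has taken for a name from the list of things; names that differ only in an ending like _2 or _b are one class to them, and where a whole thing is asked for, a point or a joint stands for the part that bears it (a point fixed in the world has none). Each returns a list of dicts, best first, with "p" (0 to 1); they miss things now and then, are a little off and sometimes report something else, mostly with a low value. They report only what shows in the picture. A call takes as long as a camera call.
- vision.outline_of(name, camera): "mask" (420x560 bool, what is visible of it) and "bbox" ([centre column, centre row, width, height] in pixels, round what is visible of it).
The state is a dict: "time_s": time; "joints": joint angles; "qd": joint speeds; "tau": joint torques, N m; "position": TCP position; "orientation": TCP orientation; "contact_force": force on the tool from outside, world axes, zero at the start; "ft_torque": the same for the moment, N m; "gripper_width": opening from 0.0 (shut) to 1.0 (fully open); "gripper_force": force on a finger pad.
Only numpy, scipy, OpenCV 4.12 (cv2) and the standard library are available. Lean on these libraries where they do the work, as an engineer would, in place of code of your own. Each camera call takes 0.05 s, during which the arm holds its last target. There are 200 camera calls.

### The job

The wheel of the tessera grinder is to be changed, so switch off its isolator: that is the switch box whose lever ends in a wide black crossbar carried by two steel arms. Flip that lever right over to its other stop and let go. Leave the other switch, the single rod with a ball, as it is: the dust extraction must keep running.

Things in the scene. Friction and masses are not known exactly. Their poses are not given: they have to be found in the camera images.
- isolator_hinge (a point): Hinge centre of the grinder's isolator, 52 mm above the bench, over the centre of its fixed grey steel box (110 mm along x, 90 along y, top 44 above the bench; turned up to 46 degrees either way; two lugs at y +-34 rise to 66). y = hinge axis, z up. The lever starts leaning to +x (on), away from the robot, and must end leaning to -x (off). The two switch boxes may change places.
- isolator_bar (a point): Middle of the isolator's crossbar: a round black bar 14 mm thick, 90 long, parallel to the hinge axis, 90 mm from it on two 8 mm steel arms, 26 mm either side of the middle; the space between the arms is free. Moves with the lever: about 126 mm above the bench and 51 to the side of the hinge at either stop, 142 above the bench when upright.
- isolator (a joint): Lever angle, rad: 1.2 = on (stop, 0.6 past upright to +x), 0.6 = upright, 0 = off (stop, to -x). Starts on. The lever is heavy (0.35 kg) and turns easily: its weight drops it from upright to the nearer stop and keeps it there; leaving the stop takes about 2 N at the crossbar, less towards upright, past which it falls over by itself.
- extractor_ball (a point): Centre of the black ball, 30 mm across, on the single 10 mm steel rod of the dust extractor's switch, which must stay as it is. Lever 90 mm long on a box like the isolator's, leaning away from the robot at its on stop, the ball about 126 mm above the bench; it falls over if pushed past upright.

How it is judged:
At the end, for the whole second after the job is handed in: The isolator's lever is at rest within 0.15 rad of its off stop, and the dust extractor's ball is within 25 mm of where it began (value of joint isolator below 0.15 rad and velocity of joint isolator between -0.2 and 0.2 rad/s and distance of extractor_ball from where it was at the start of the episode below 0.025 m); the robot touches nothing.
It fails at once if the dust extractor's switch was pushed over (its ball moved more than 40 mm) (distance of extractor_ball from where it was at the start of the episode above 0.04 m).
It also fails if it takes over 29 s, if anything falls off the work surface, if the arm or the gripper's body presses on something with over 40 N, if the wrist force passes 120 N, or if a joint passes its speed limit or range.

## Working session

There is one attempt and no reset: what is moved stays moved. The work goes in short steps, Python scripts to look and compute and a tool call to move; the robot and the scene stay as the last step left them, time stands still between calls to the robot, and variables do not carry over. Pictures are saved under pics/ and viewed, at most 10 in all, crops included, and the job is handed in when it is done.

Besides the shell and the picture viewer there is one more tool, called after ">>>" as name(argument=value, ...) on one line, values as JSON. drive_tool: Moves the arm, as the interface text tells. Its arguments: {"type":"object","properties":{"commands":{"type":"array"},"grip_force":{"type":"number"}},"required":["commands"]}

```bash
mkdir -p pics; cat > h.py <<'E'
import numpy as np,cv2
from cell import bot,vision,job
def cloud(cam,d):
    c=vision.get_calibration(cam);K=c["intrinsics"];T=np.array(c["world_from_camera"])
    v,u=np.indices(d.shape);P=np.stack([(u-K[0][2])/K[0][0]*d,(v-K[1][2])/K[1][1]*d,d],-1)
    return P@T[:3,:3].T+T[:3,3]
E
python3 - <<'E'
from h import *
s=bot.read_state();print(s["time_s"],s["position"],s["orientation"])
ims=[]
for cam in("scene","side"):
    im,d=vision.read_camera(cam);P=cloud(cam,d);im=im.copy()
    print(cam,np.array(vision.get_calibration(cam)["world_from_camera"])[:3,3])
    for n,c in(("isolator_bar",(255,0,0)),("extractor_ball",(0,255,0))):
        for o in vision.outline_of(n,cam)[:2]:
            m=o["mask"]&(d>0);q=P[m]
            h=q[(q[:,2]>.105)&(q[:,2]<.16)]
            print(n,o["p"],o["bbox"],m.sum(),np.median(q,0).round(3),len(h),np.median(h,0).round(3) if len(h) else 0)
            if o["p"]>.4: cv2.drawContours(im,cv2.findContours(o["mask"].astype(np.uint8),0,2)[0],-1,c,1)
    ims.append(im)
    np.savez(cam+".npz",im=im,P=P,d=d)
cv2.imwrite("pics/a.png",cv2.resize(ims[0],(784,588))[:,:,::-1]);cv2.imwrite("pics/b.png",cv2.resize(ims[1],(784,588))[:,:,::-1])
E
```

```text
0.0 [0.21088673 0.50760437 0.2307649 ] [-6.14610074e-01 -3.08056738e+00  1.72905969e-03]
scene [1.03193008 0.00540044 0.57524981]
isolator_bar 0.69 [186.1, 253.6, 52.9, 38.1] 746 [ 0.585 -0.145  0.129] 494 [ 0.597 -0.133  0.132]
side [ 0.43626212 -0.68532002  0.70075204]
isolator_bar 0.94 [319.9, 275.3, 57.5, 68.8] 805 [ 0.58  -0.152  0.109] 419 [ 0.596 -0.141  0.13 ]
extractor_ball 0.74 [306.6, 162.8, 35.1, 32.7] 265 [0.629 0.193 0.106] 133 [0.64  0.187 0.131]
```

View pics/a.png

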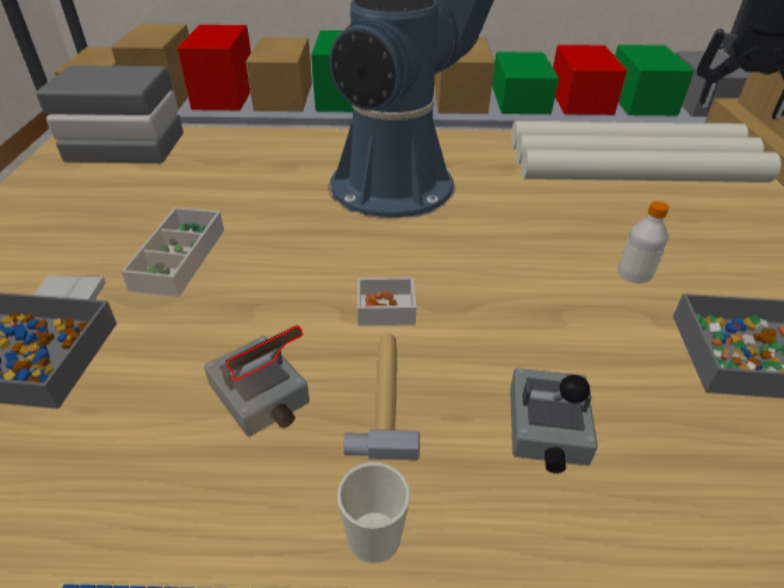

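View pics/b.png

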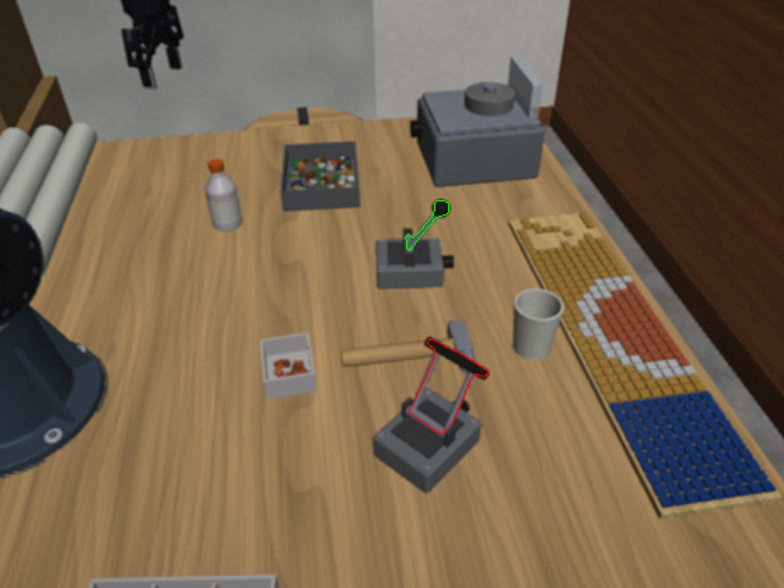

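The isolator (red outline) is at scene pixel (265,350) of the enlarged picture, on the robot's right and leaning away. The extractor ball is at (574,388), well clear on the left. The cup and hammer are near the isolator. Next I'll fit the bar and box poses.

```bash
python3 - <<'E'
from h import *
for cam in("scene","side"):
    z=np.load(cam+".npz");P=z["P"];d=z["d"]
    R=(d>0)&(abs(P[...,0]-.57)<.14)&(abs(P[...,1]+.15)<.13)
    q=P[R&(P[...,2]>.118)&(P[...,2]<.15)]
    g=z["im"][R&(P[...,2]>.118)&(P[...,2]<.15)].astype(int)
    q=q[g.max(1)<75]
    q=q[np.linalg.norm(q[:,:2]-np.median(q[:,:2],0),axis=1)<.06]
    c=q.mean(0);_,_,V=np.linalg.svd((q-c)[:,:2]);a=V[0]*np.sign(V[0][1]);t=(q-c)[:,:2]@a
    print(cam,"bar",len(q),c.round(4),"mid",(c[:2]+a*(t.max()+t.min())/2).round(4),"len",np.ptp(t).round(3),"yaw",np.degrees(np.arctan2(-a[0],a[1])).round(1),np.percentile(q[:,2],[5,95]).round(3))
    b=P[R&(P[...,2]>.036)&(P[...,2]<.048)]
    print("box top",len(b),cv2.minAreaRect((b[:,:2]*1000).astype(np.float32)))
    k=P[R&(P[...,2]>.012)&(P[...,2]<.048)]
    print("box all",cv2.minAreaRect((k[:,:2]*1000).astype(np.float32)))
E
```

```text
scene bar 423 [ 0.597  -0.134   0.1311] mid [ 0.5954 -0.132 ] len 0.088 yaw 39.3 [0.126 0.135]
box top 1759 ((553.4675903320312, -165.9581298828125), (110.67543029785156, 89.76069641113281), 39.70696258544922)
box all ((593.5325927734375, -126.31744384765625), (227.64320373535156, 97.84954071044922), 45.15409851074219)
side bar 321 [ 0.5923 -0.1385  0.1298] mid [ 0.5903 -0.1361] len 0.09 yaw 39.9 [0.124 0.134]
box top 2126 ((554.2738647460938, -166.9956512451172), (109.90953826904297, 90.65956115722656), 39.18056106567383)
box all ((591.988037109375, -126.70228576660156), (229.2075653076172, 100.31404876708984), 46.077293395996094)
```

>>> drive_tool(commands=[{"tx": -62.5, "ty": -39.7, "az": 28, "gripper": 0}, {"tx": -62.5, "ty": -39.7, "az": 28, "gripper": 0}, {"tx": -62.5, "ty": -39.7, "az": 28, "gripper": 0}, {"tx": -62.5, "ty": -39.7, "az": 28, "gripper": 0}, {"tx": -62.5, "ty": -39.7, "az": 28, "gripper": 0}])

```text
validation failed for argument at $.co...
```

```bash
cat > to.py <<'E'
import sys
from h import *
from scipy.spatial.transform import Rotation as Ro
s=bot.read_state();R=Ro.from_rotvec(s["orientation"]).as_matrix();p=np.array(s["position"])
h=np.array([.554,-.1665,0]);a=np.radians(39.5);e=np.array([np.cos(a),np.sin(a),0]);l=np.array([-e[1],e[0],0])
print("t",s["time_s"],p.round(4),"local",((p-h)@e).round(4),((p-h)@l).round(4),"F",np.round(s["contact_force"],1),"grip",s["gripper_width"])
print(R.round(3))
print("yaw of tool y",np.degrees(np.arctan2(R[1,1],R[0,1])))
for x,z in((.105,.23),(.105,.11),(-.005,.11)):
    print(x,z,"cm",((h+x*e+[0,0,z]-p)@R*100).round(1))
E
python3 to.py
```

```text
t 0.3 [0.211  0.5078 0.2311] local 0.1642 0.7385 F [-0.4  0.2 -0.9] grip 0.998312322113571
[[-0.923  0.384 -0.   ]
 [ 0.384  0.923 -0.   ]
 [ 0.    -0.    -1.   ]]
yaw of tool y 67.4335167036056
0.105 0.23 cm [-62.5 -39.8   0.1]
0.105 0.11 cm [-62.5 -39.8  12.1]
-0.005 0.11 cm [-57.3 -49.5  12.1]
```

>>> drive_tool(commands=[{"tx": -3.4, "ty": -2.2, "tz": 0, "ax": 0, "ay": 0, "az": 6, "gripper": 0}, {"tx": -6.8, "ty": -4.4, "tz": 0, "ax": 0, "ay": 0, "az": 12, "gripper": 0}, {"tx": -10.2, "ty": -6.6, "tz": 0, "ax": 0, "ay": 0, "az": 18, "gripper": 0}, {"tx": -13.6, "ty": -8.8, "tz": 0, "ax": 0, "ay": 0, "az": 24, "gripper": 0}, {"tx": -17.0, "ty": -11.0, "tz": 0, "ax": 0, "ay": 0, "az": 28, "gripper": 0}])

```text
time_s: 0.72
position: [0.3264, 0.3395, 0.2314]
orientation: [1.349, 2.837, 0.0]
contact_force: [0.9, 0.2, 1.5]
gripper_width: 0.299
gripper_force: 0.0
```

```bash
python3 to.py
```

```text
t 0.7167 [0.3264 0.3395 0.2314] local 0.1462 0.5352 F [0.9 0.2 1.5] grip 0.2992950996221303
[[-0.631  0.776  0.   ]
 [ 0.776  0.631  0.   ]
 [-0.     0.    -1.   ]]
yaw of tool y 39.142981019196334
0.105 0.23 cm [-53.5  -3.8   0.1]
0.105 0.11 cm [-53.5  -3.8  12.1]
-0.005 0.11 cm [-53.6 -14.8  12.1]
```

>>> drive_tool(commands=[{"tx": -4, "ty": -0.3, "tz": 0, "ax": 0, "ay": 0, "az": 0, "gripper": 0}, {"tx": -8, "ty": -0.6, "tz": 0, "ax": 0, "ay": 0, "az": 0, "gripper": 0}, {"tx": -12, "ty": -0.9, "tz": 0, "ax": 0, "ay": 0, "az": 0, "gripper": 0}, {"tx": -16, "ty": -1.2, "tz": 0, "ax": 0, "ay": 0, "az": 0, "gripper": 0}, {"tx": -20, "ty": -1.5, "tz": 0, "ax": 0, "ay": 0, "az": 0, "gripper": 0}])

```text
time_s: 1.13
position: [0.442, 0.1752, 0.2315]
orientation: [1.342, 2.84, 0.0]
contact_force: [0.2, 0.5, 0.4]
gripper_width: 0.001
gripper_force: 0.0
```

>>> drive_tool(commands=[{"tx": -4, "ty": -0.3, "tz": 0, "ax": 0, "ay": 0, "az": 0, "gripper": 0}, {"tx": -8, "ty": -0.6, "tz": 0, "ax": 0, "ay": 0, "az": 0, "gripper": 0}, {"tx": -12, "ty": -0.9, "tz": 0, "ax": 0, "ay": 0, "az": 0, "gripper": 0}, {"tx": -16, "ty": -1.2, "tz": 0, "ax": 0, "ay": 0, "az": 0, "gripper": 0}, {"tx": -20, "ty": -1.5, "tz": 0, "ax": 0, "ay": 0, "az": 0, "gripper": 0}])

```text
time_s: 1.55
position: [0.5575, 0.0111, 0.2313]
orientation: [1.342, 2.84, 0.0]
contact_force: [0.2, -0.3, 1.0]
gripper_width: 0.001
gripper_force: 0.0
```

```bash
python3 to.py
```

```text
t 1.55 [0.5575 0.0111 0.2313] local 0.1157 0.1348 F [ 0.2 -0.3  1. ] grip 0.0010335751406650123
[[-0.635  0.772  0.   ]
 [ 0.772  0.635  0.   ]
 [-0.     0.    -1.   ]]
yaw of tool y 39.42262914067911
0.105 0.23 cm [-13.5  -1.1   0.1]
0.105 0.11 cm [-13.5  -1.1  12.1]
-0.005 0.11 cm [-13.5 -12.1  12.1]
```

>>> drive_tool(commands=[{"tx": -4, "ty": -0.3, "tz": 0, "ax": 0, "ay": 0, "az": 0, "gripper": 0}, {"tx": -8, "ty": -0.6, "tz": 0, "ax": 0, "ay": 0, "az": 0, "gripper": 0}, {"tx": -11, "ty": -0.8, "tz": 0, "ax": 0, "ay": 0, "az": 0, "gripper": 0}, {"tx": -13, "ty": -1, "tz": 0, "ax": 0, "ay": 0, "az": 0, "gripper": 0}, {"tx": -13, "ty": -1, "tz": 0, "ax": 0, "ay": 0, "az": 0, "gripper": 0}])

```text
time_s: 1.97
position: [0.6328, -0.0969, 0.2306]
orientation: [1.346, 2.838, -0.001]
contact_force: [0.4, 0.2, -0.4]
gripper_width: -0.0
gripper_force: 0.0
```

```bash
python3 to.py; python3 - <<'E'
from h import *
ims=[vision.read_camera(c)[0] for c in("scene","side")]
cv2.imwrite("pics/c.png",np.hstack([ims[0][150:390,100:400],ims[1][120:360,200:500]])[:,:,::-1])
E
```

```text
t 1.9667 [ 0.6328 -0.0969  0.2306] local 0.1051 0.0036 F [ 0.4  0.2 -0.4] grip -0.0004688905280318869
[[-0.633  0.774  0.   ]
 [ 0.774  0.633 -0.001]
 [-0.001 -0.    -1.   ]]
yaw of tool y 39.275387902983276
0.105 0.23 cm [-0.4 -0.   0.1]
0.105 0.11 cm [-0.4 -0.  12.1]
-0.005 0.11 cm [ -0.4 -11.   12.1]
```

View pics/c.png

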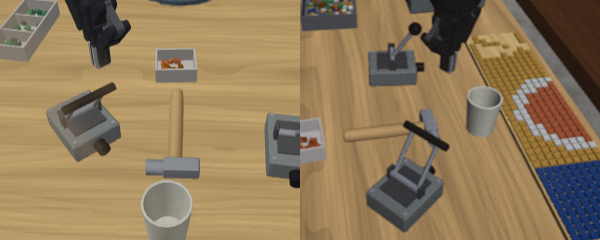

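The closed fingers hang above and beyond the bar (crop pixel (100,60) left, (445,65) right), and the cup and hammer are clear. I'll go down behind the bar.

>>> drive_tool(commands=[{"tx": -0.4, "ty": 0, "tz": 3.5, "ax": 0, "ay": 0, "az": 0, "gripper": 0}, {"tx": -0.4, "ty": 0, "tz": 7, "ax": 0, "ay": 0, "az": 0, "gripper": 0}, {"tx": -0.4, "ty": 0, "tz": 10, "ax": 0, "ay": 0, "az": 0, "gripper": 0}, {"tx": -0.4, "ty": 0, "tz": 12, "ax": 0, "ay": 0, "az": 0, "gripper": 0}, {"tx": -0.4, "ty": 0, "tz": 12, "ax": 0, "ay": 0, "az": 0, "gripper": 0}])

```text
time_s: 2.48
position: [0.6313, -0.095, 0.1071]
orientation: [-1.337, -2.835, 0.002]
contact_force: [0.0, -1.1, -1.6]
gripper_width: -0.003
gripper_force: 0.0
```

>>> drive_tool(commands=[{"tx": 0, "ty": -1.2, "tz": 0, "ax": 0, "ay": 0, "az": 0, "gripper": 0}, {"tx": 0, "ty": -2.4, "tz": 0, "ax": 0, "ay": 0, "az": 0, "gripper": 0}, {"tx": 0, "ty": -3.5, "tz": 0, "ax": 0, "ay": 0, "az": 0, "gripper": 0}, {"tx": 0, "ty": -4.5, "tz": 0, "ax": 0, "ay": 0, "az": 0, "gripper": 0}, {"tx": 0, "ty": -5.5, "tz": 0, "ax": 0, "ay": 0, "az": 0, "gripper": 0}])

```text
time_s: 2.9
position: [0.5916, -0.1326, 0.1132]
orientation: [1.341, 2.837, 0.001]
contact_force: [1.9, 1.9, 1.7]
gripper_width: 0.002
gripper_force: 1.3
```

```bash
python3 to.py
```

```text
t 2.9 [ 0.5916 -0.1326  0.1132] local 0.0506 0.0022 F [1.9 1.9 1.7] grip 0.0021566197976585527
[[-0.635  0.773  0.003]
 [ 0.773  0.635 -0.001]
 [-0.003  0.002 -1.   ]]
yaw of tool y 39.412962884963825
0.105 0.23 cm [ -0.2   5.5 -11.7]
0.105 0.11 cm [-0.2  5.4  0.3]
-0.005 0.11 cm [-0.2 -5.6  0.3]
```

>>> drive_tool(commands=[{"tx": 0, "ty": -1, "tz": 0, "ax": 0, "ay": 0, "az": 0, "gripper": 0}, {"tx": 0, "ty": -2, "tz": 0, "ax": 0, "ay": 0, "az": 0, "gripper": 0}, {"tx": 0, "ty": -3, "tz": 0, "ax": 0, "ay": 0, "az": 0, "gripper": 0}, {"tx": 0, "ty": -4, "tz": 0, "ax": 0, "ay": 0, "az": 0, "gripper": 0}, {"tx": 0, "ty": -4.8, "tz": 0, "ax": 0, "ay": 0, "az": 0, "gripper": 0}])

```text
time_s: 3.32
position: [0.5533, -0.1629, 0.111]
orientation: [-1.342, -2.84, 0.0]
contact_force: [1.0, 0.4, -0.6]
gripper_width: 0.003
gripper_force: 0.5
```

>>> drive_tool(commands=[{"tx": 0, "ty": 0, "tz": 0, "ax": 0, "ay": 0, "az": 0, "gripper": 0}, {"tx": 0, "ty": 0, "tz": 0, "ax": 0, "ay": 0, "az": 0, "gripper": 0}, {"tx": 0, "ty": 0, "tz": 0, "ax": 0, "ay": 0, "az": 0, "gripper": 0}, {"tx": 0, "ty": 0, "tz": 0, "ax": 0, "ay": 0, "az": 0, "gripper": 0}])

```text
time_s: 3.65
position: [0.5548, -0.1619, 0.1112]
orientation: [-1.341, -2.841, -0.0]
contact_force: [0.1, 0.1, 0.3]
gripper_width: 0.002
gripper_force: 0.0
```

```bash
python3 to.py; python3 - <<'E'
from h import *
ims=[vision.read_camera(c)[0] for c in("scene","side")]
cv2.imwrite("pics/d.png",np.hstack([ims[0][150:390,100:400],ims[1][120:360,200:500]])[:,:,::-1])
E
```

```text
t 3.65 [ 0.5548 -0.1619  0.1112] local 0.0035 0.003 F [0.1 0.1 0.3] grip 0.0019730366487248994
[[-0.636  0.772 -0.   ]
 [ 0.772  0.636  0.   ]
 [ 0.    -0.    -1.   ]]
yaw of tool y 39.46021598447367
0.105 0.23 cm [ -0.3  10.1 -11.9]
0.105 0.11 cm [-0.3 10.1  0.1]
-0.005 0.11 cm [-0.3 -0.9  0.1]
```

View pics/d.png

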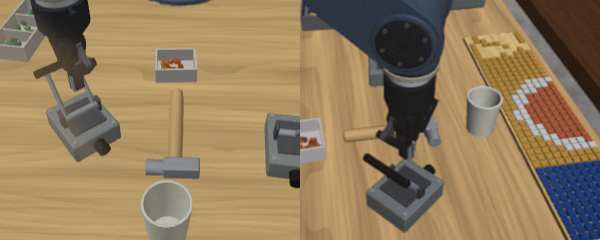

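The bar has fallen to the robot's side (left crop (65,65), right crop (385,173)) and there is no force on the fingers. I'll back off a little and rise.

>>> drive_tool(commands=[{"tx": 0, "ty": 0.8, "tz": -3, "ax": 0, "ay": 0, "az": 0, "gripper": 0}, {"tx": 0, "ty": 1, "tz": -6, "ax": 0, "ay": 0, "az": 0, "gripper": 0}, {"tx": 0, "ty": 1, "tz": -10, "ax": 0, "ay": 0, "az": 0, "gripper": 0}, {"tx": 0, "ty": 1, "tz": -14, "ax": 0, "ay": 0, "az": 0, "gripper": 0}, {"tx": 0, "ty": 1, "tz": -17, "ax": 0, "ay": 0, "az": 0, "gripper": 0}])

```text
time_s: 4.17
position: [0.5628, -0.1556, 0.2847]
orientation: [1.34, 2.839, 0.0]
contact_force: [-0.5, 0.9, -1.1]
gripper_width: 0.002
gripper_force: 0.0
```

>>> drive_tool(commands=[{"tx": 0, "ty": 0, "tz": 0, "ax": 0, "ay": 0, "az": 0, "gripper": 0}, {"tx": 0, "ty": 0, "tz": 0, "ax": 0, "ay": 0, "az": 0, "gripper": 0}, {"tx": 0, "ty": 0, "tz": 0, "ax": 0, "ay": 0, "az": 0, "gripper": 0}])

```text
time_s: 4.42
position: [0.5619, -0.1555, 0.2802]
orientation: [-1.341, -2.84, 0.0]
contact_force: [0.2, 0.9, -0.1]
gripper_width: -0.0
gripper_force: 0.0
```

```bash
python3 - <<'E'
from h import *
im,d=vision.read_camera("side");P=cloud("side",d)
for n in("isolator_bar","extractor_ball"):
    for o in vision.outline_of(n,"side")[:1]:
        q=P[o["mask"]&(d>0)];q=q[q[:,2]>.105];print(n,o["p"],len(q),np.median(q,0).round(3))
print("expected off bar",.554-.051*.772,-.1665-.051*.636, bot.read_state()["position"])
cv2.imwrite("pics/e.png",im[:,:,::-1])
E
```

```text
isolator_bar 0.68 481 [ 0.516 -0.203  0.131]
expected off bar 0.5146280000000001 -0.198936 [ 0.56184054 -0.15557868  0.27971987]
```

View pics/e.png

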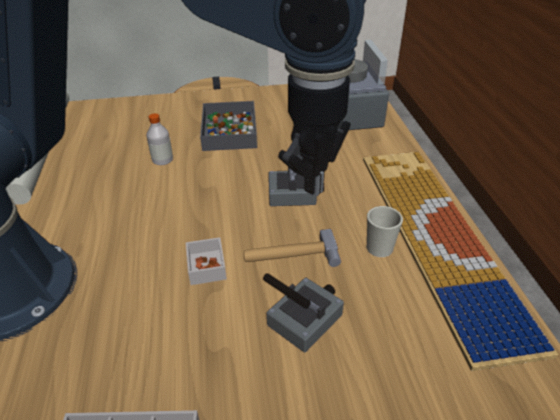

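The isolator bar (285,290) rests at its off stop, within about 4 mm of where I expected it. The gripper hangs 0.28 m up, well clear; from this camera it hides the extractor ball, which the arm never went near.

```bash
python3 -c "
from cell import job
print(job.finish_job())"
```

```text
the job is handed in; nothing more can be done
None
```

The isolator's lever is flipped to its off stop and released, the arm was clear of everything, and the job is handed in; the arm never came near the extractor switch, though its ball was hidden in my last picture.

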